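# Square a phone board on its steel plate in the corner jig

### The arm

A 7-joint arm with a two-finger parallel gripper is mounted at the origin on the work surface. World frame = base frame: x ahead of the robot, y to its left, z up, the work surface at z = 0. Lengths are in m, angles in rad, forces in N, time in s.
With the tool pointing down it reaches from about 0.4 to 0.85 m from the base axis. Payload 4.5 kg.
Tool frame: the origin (TCP) lies midway between the tips of the shut fingers; the grasp point (between the pads) lies 19 mm behind it; y points along the fingers, z is the direction in which the jaws open and shut, and the axes are right-handed (so a half turn about y gives the same grasp; the last joint's range is limited). The gripper opens to 88 mm and grips with 3 to 60 N. Pads are 18 mm wide; open, the fingers measure 123 mm over their backs; the gripper's body (75 mm by 187 mm) begins 45 mm behind the grasp point.
Start: joints at [-1.248, 0.689, -0.195, 1.565, 0.157, 0.902, -0.215], TCP at [0.178, 0.599, 0.239] pointing down, gripper open.
Joint ranges: [-3.01, 3.01], [-0.46, 2.08], [-1.47, 1.51], [0.13, 2.56], [-1, 4.14], [0.04, 2.09], [-2.66, 2.66]. Speed limits (rad/s): [2.57, 2.57, 3.14, 3.14, 3.14, 3.14, 3.14].

### API

Orientations are given as a unit quaternion [x, y, z, w].
In Python, from plant import r, snapshot, get_calibration, job, boxes_of gives the robot as it stands. The module is installed in compiled form; this text tells all that it offers.
- The arm moves only by the shell command python3 -m handwheel 'ROWS' [OPENING] [FORCE]. ROWS is JSON, a list that holds one entry, the list of rows, each a list of 6 numbers: the shift along the tool's x, y, z as a fraction of full scale, then the turn, a rotation vector about the tool's x, y, z as a fraction of full scale. In form: [[[x, y, z, wx, wy, wz], ...]]. A call has 1 to 12 rows; each row is the pose to reach, as a shift and turn from the pose commanded when the call began, along the tool's axes at that moment, turning the shorter way round; what a row does not reach only later rows make up. Full scale, the value 1, is 100 cm for a shift and 180 degrees for a turn. A row lasts 1/12 s, in which the tool goes at most 41.7 mm and 7.16 degrees, less where a joint would pass 70% of its speed; a pose out of reach is approached as far as the arm can. A call with a number of a shift or a turn outside -1 to 1 is refused whole. A call with a gripper value outside its range is refused whole. OPENING is the opening, from -1 (shut) to 1 (fully open), set as the call begins (- or left out, the last holds). The fingers move at their own pace and stop on an object; FORCE is the grip in N (left out, the last holds). Time passes only in rows, so rows that repeat a pose let the fingers close. It gives the time, the measured TCP pose, the force and the opening at its end, in the units of the state.
- r.get_state(): the state, without advancing time (a new reading comes with each control period).
- snapshot(name): name is "side" or "top" or "wrist"; returns the picture (420x560x3 uint8, red, green, blue); there is no depth.
- get_calibration(name): a dict with "fx", "fy", "cx", "cy" (pixels), "T" (4x4, takes a point from camera to world coordinates). Camera axes: x right, y down, z forward; pixel columns grow to the right and rows downward; lengths in m; the calibration is good to about 2 mm. A picture is of the moment at which its call begins: read the wrist's pose just before it. get_calibration takes no time and is no camera call; for the wrist camera it gives the pose at the moment of the call.
- job.finish_job(): hands the job in, once; it reports no verdict.
Trained networks look in the newest picture that a camera, given by its name, has taken for a name from the list of things; names that differ only in an ending like _2 or _b are one class to them, and where a whole thing is asked for, a point or a joint stands for the part that bears it (a point fixed in the world has none). Each returns a list of dicts, best first, with "confidence" (0 to 1); they miss things now and then, are a little off and sometimes report something else, mostly with a low value. They report only what shows in the picture. A call takes as long as a camera call. They do not tell look-alikes from the thing itself.
- boxes_of(thing, camera): "bbox" ([left, top, right, bottom] in pixels, round what is visible of it).
The state is a dict: "clock": time; "q": joint angles; "qd": joint speeds; "joint_torque": joint torques, N m; "tool_pos": TCP position; "eef_rot": TCP orientation; "contact_force": force on the tool from outside, world axes, zero at the start; "moment": the same for the moment, N m; "opening": opening from 0.0 (shut) to 1.0 (fully open).
Only numpy, scipy, OpenCV 4.12 (cv2) and the standard library are available. Lean on these libraries where they do the work, as an engineer would, in place of code of your own. Each camera call takes 0.05 s, during which the arm holds its last target. There are 200 camera calls.

### The job

At the phone-repair bench, first lay the bare steel plate flat in the corner jig, fully home against both the end stop and the side stop. Then lay the circuit module flat on top of it so that it rests on the plate, squarely lined up, and press the module into the corner so that it pushes on both stops at once; finish like that, with the gripper still on the module, holding it there against both stops while a colleague drives the screws. Leave the other things on the bench alone.

Things in the scene. Friction and masses are not known exactly. Their poses are not given: they have to be found in the camera images.
- jig: Corner jig fixed on the bench: an aluminium base 200 x 130 mm whose deck is 8 mm above the bench, with red rigid stop blocks that stand 24 mm above the deck. Origin at the centre of its underside; x towards the end stop, y towards the side stop; its yaw varies up to about 25 degrees.
- corner (a point): The jig's inside corner at deck level, where the planes of the two stop faces meet the deck (75 mm in x, 35 mm in y, 8 mm up from the jig's origin). Axes as the jig: x to the end stop, y to the side stop, z up. A 130 x 52 mm piece that is home, long side along x, has its centre at x = -65, y = -26 mm from here.
- end_stop: Red end stop, one block fixed on the jig, 20 mm thick: its flat face looks to the corner's -x and lies in the plane x = 0 of the corner, from y = -48 to -4 mm. (Its origin is that of the jig.)
- side_stop: Red side stop, two blocks fixed on the jig, each 25 mm long, 20 mm thick: their faces look to the corner's -y in the plane y = 0 of the corner, one from x = -125 to -100 mm, the other from x = -30 to -5 mm. The 70 mm gap between them leaves room for a finger at the middle of a piece's long side. (Its origin is that of the jig.)
- plate: The bare steel ballast plate, 130 x 52 x 12 mm, about 0.5 kg, lying flat and loose on the bench. Origin at the centre of its underside, x along its long side. Either end may go to the end stop.
- plate_mid (a point): Centre of the steel plate, half-way up (6 mm above its underside); x along its 130 mm side, y across its 52 mm side, z up.
- module: The phone circuit module: a green board with grey keys and a yellow transformer block near one end on a black plastic frame, together a flat block 130 x 52 x 18 mm (transformer up to 10 mm higher), about 0.16 kg, lying loose on the bench, parts up. Origin at the centre of its underside, x along its long side. Either end may go to the end stop.
- module_mid (a point): Centre of the circuit module's 18 mm thick block, half-way up (9 mm above its underside); x along its 130 mm side, y across its 52 mm side, z up. Home on the plate it is 21 mm above the deck.
- handset: A loose black telephone handset, 52 x 210 x 36 mm. Bystander.
- screwdriver: A loose screwdriver with a green handle. Bystander.
- tin: A loose steel bowl for screws, 70 mm across, 32 mm high. Bystander.
- phone: A loose old black desk telephone, 190 x 170 x 56 mm. Bystander.
- meter: A loose yellow multimeter, 150 x 75 x 42 mm. Bystander.
There are look-alikes about, which are no part of the job. Leave any pink or red look-alike of the module alone.

How it is judged:
By the outcome, as a careful person would: the job done as asked, in the order asked, and still so for the second after the job is handed in, while the arm keeps its last pose, push and grip.
It also fails if it takes over 64 s, if anything falls off the work surface, if the arm or the gripper's body presses on something with over 40 N, if the wrist force passes 120 N, or if a joint passes its speed limit or range.

## Working session

There is one attempt and no reset: what is moved stays moved. The work goes in short steps, Python scripts to look and compute and a shell command to move; the robot and the scene stay as the last step left them, time stands still between calls to the robot, and variables do not carry over. Pictures are saved under pics/ and viewed, about 8 in all and at most 12, crops included, and the job is handed in when it is done.

```bash
ls; mkdir -p pics
cat > h.py <<'E'
import numpy as np, cv2
from plant import r, snapshot, get_calibration, job, boxes_of
from scipy.spatial.transform import Rotation as R
def ray(cal,uv):
    d=np.array([(uv[0]-cal['cx'])/cal['fx'],(uv[1]-cal['cy'])/cal['fy'],1.]);T=np.array(cal['T']);return T[:3,3],T[:3,:3]@d
def onz(cal,uv,z):
    o,d=ray(cal,uv);return (o+d*(z-o[2])/d[2])
def proj(cal,p):
    T=np.array(cal['T']);c=T[:3,:3].T@(np.array(p)-T[:3,3]);return np.array([cal['fx']*c[0]/c[2]+cal['cx'],cal['fy']*c[1]/c[2]+cal['cy']])
def save(im,name): cv2.imwrite('pics/'+name+'.png',im[:,:,::-1])
E
python3 - <<'E'
from h import *
s=r.get_state();print(s)
for c in ['top','side','wrist']:
    im=snapshot(c);save(im,c+'0');np.save('pics/'+c+'0.npy',im);cal=get_calibration(c);print(c,cal)
    if c!='wrist' :
        for t in ['jig','plate','module']:
            print(t,[(np.round(b['bbox']).tolist(),round(b['confidence'],2)) for b in boxes_of(t,c)][:4])
E
```

```text
pics
{'clock': 0.0, 'q': array([-1.2482319 ,  0.68997973, -0.19448753,  1.56633678,  0.15733407,
        0.90250756, -0.21510791]), 'qd': array([ 1.51793685e-03, -4.22496667e-04, -8.39987221e-04, -7.61227439e-04,
       -8.79537094e-05,  8.38615932e-04, -1.31661165e-04]), 'joint_torque': array([ 2.83089694e-04, -5.27558541e+01, -1.26645729e+00, -1.53425074e+01,
       -5.25872782e-02,  6.79732490e-03,  1.80926927e-04]), 'tool_pos': array([0.17787083, 0.59849705, 0.23791396]), 'eef_rot': array([ 0.70040208, -0.10174332,  0.10168178, -0.69910374]), 'contact_force': array([-0.84296726, -1.13992959, -0.64134167]), 'moment': array([-0.00116011, -0.01213359, -0.04305917]), 'opening': 0.9988518327280468}
top {'fx': 388.8558355986728, 'fy': 388.8558355986728, 'cx': 285.0580465237339, 'cy': 207.33052485898594, 'T': array([[ 0.00979302, -0.99365949,  0.1120041 ,  0.43191372],
       [-0.99994045, -0.0091919 ,  0.00588212, -0.05572357],
       [-0.0048153 , -0.11205503, -0.99369034,  1.09898952],
       [ 0.        ,  0.        ,  0.        ,  1.        ]])}
jig [([352.0, 124.0, 388.0, 187.0], 
[... 574 characters left out ...]
 ([222.0, 142.0, 261.0, 160.0], 0.5)]
plate [([222.0, 279.0, 277.0, 304.0], 0.64), ([270.0, 326.0, 382.0, 420.0], 0.45)]
module [([170.0, 244.0, 218.0, 287.0], 0.82), ([274.0, 203.0, 323.0, 226.0], 0.73), ([297.0, 141.0, 337.0, 154.0], 0.68)]
wrist {'fx': 297.48367345645136, 'fy': 297.48367345645136, 'cx': 272.78840354249223, 'cy': 209.37323134707987, 'T': array([[ 2.86629138e-01,  9.24857605e-01,  2.49964291e-01,
         1.14344049e-01],
       [ 9.58041547e-01, -2.76601958e-01, -7.51515256e-02,
         6.18410244e-01],
       [-3.63847483e-04,  2.61016793e-01, -9.65334191e-01,
         3.84580254e-01],
       [ 0.00000000e+00,  0.00000000e+00,  0.00000000e+00,
         1.00000000e+00]])}
```

Run:
```python
from h import *
im=np.load('pics/top0.npy');save(cv2.resize(im,(800,600),interpolation=cv2.INTER_CUBIC),'t0')
im=np.load('pics/side0.npy');save(cv2.resize(im,(800,600),interpolation=cv2.INTER_CUBIC),'s0')
```

```text
(no output)
```

View pics/t0.png

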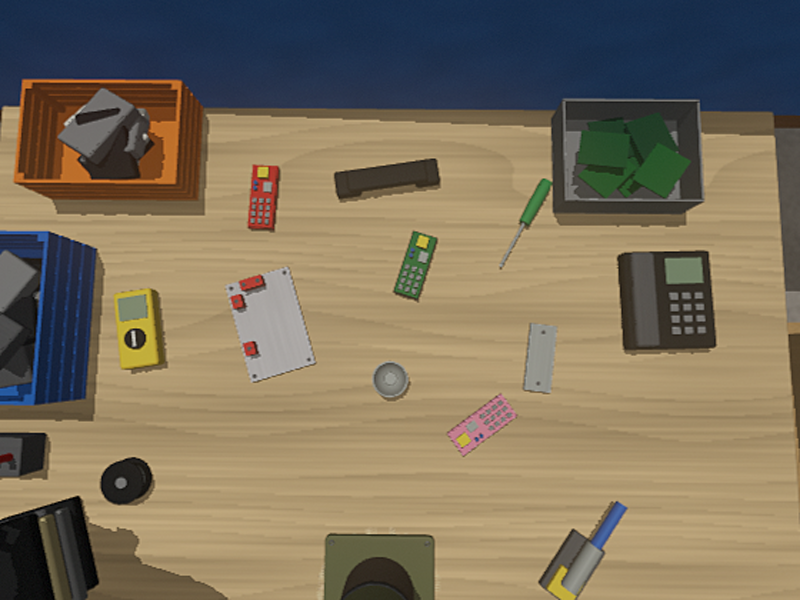

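View pics/s0.png

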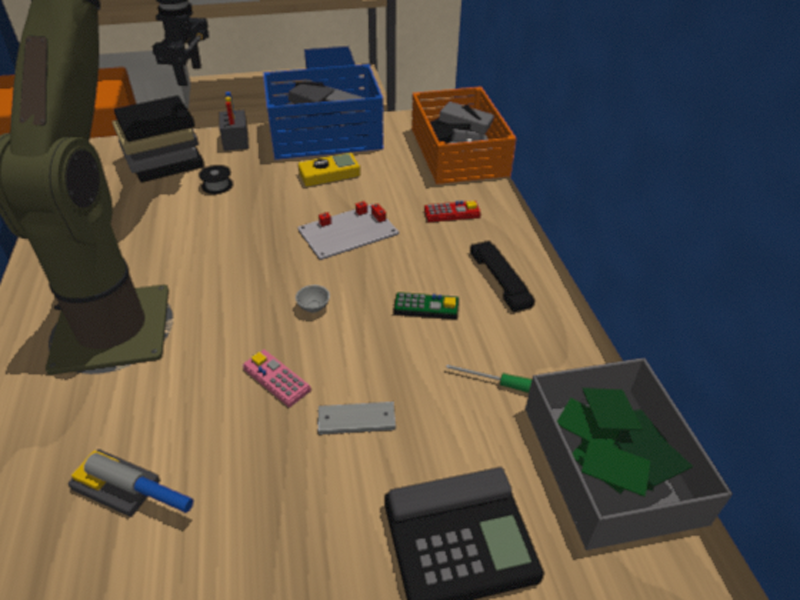

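```bash
cat >> h.py <<'E'
from scipy.optimize import minimize
def box(x0,x1,y0,y1,z0,z1): return np.array([[x,y,z] for x in(x0,x1) for y in(y0,y1) for z in(z0,z1)])
MOD={'plate':[box(-.065,.065,-.026,.026,0,.012)],'module':[box(-.065,.065,-.026,.026,0,.018)],
'jig':[box(-.1,.1,-.065,.065,0,.008),box(.075,.095,-.013,.031,.008,.032),box(-.05,-.025,.035,.055,.008,.032),box(.045,.07,.035,.055,.008,.032)]}
def render(cal,boxes,p,sh):
    S=4;m=np.zeros((sh[0]*S,sh[1]*S),np.uint8);c,s=np.cos(p[2]),np.sin(p[2])
    for b in boxes:
        w=np.c_[p[0]+c*b[:,0]-s*b[:,1],p[1]+s*b[:,0]+c*b[:,1],b[:,2]+p[3]]
        uv=np.array([proj(cal,q) for q in w]);h=cv2.convexHull(((uv+.5)*S*16).astype(np.int32))
        cv2.fillConvexPoly(m,h,1,cv2.LINE_8,4)
    return cv2.resize(m.astype(np.float32),(sh[1],sh[0]),interpolation=cv2.INTER_AREA)
def mask(im,kind,bb,pad=12):
    h=cv2.cvtColor(im,cv2.COLOR_RGB2HSV).astype(int);H,Sa,V=h[...,0],h[...,1],h[...,2]
    grey=(Sa<50)&(V>90)
    red=((H<6)|(H>172))&(Sa>130)
    m={'plate':grey,'jig':grey|red,'module':(((H>35)&(H<95)&(Sa>60))|(Sa<55)|((H>22)&(H<35)&(Sa>150)))}[kind]
    z=np.zeros_like(m);l,t,r_,b=[int(v) for v in bb];l=max(l-pad,0);t=max(t-pad,0)
    z[t:b+pad,l:r_+pad]=m[t:b+pad,l:r_+pad]
    z=cv2.morphologyEx(z.astype(np.uint8),cv2.MORPH_CLOSE,np.ones((5,5)))
    n,L,st,_=cv2.connectedComponentsWithStats(z)
    return (L==1+np.argmax(st[1:,4])).astype(np.float32)
def fit(views,kind,p0,freez=True):
    # views: list of (cal,mask)
    def cost(q):
        p=np.r_[q,0] if len(q)==3 else q
        return sum(np.abs(render(c,MOD[kind],p,m.shape)-m).sum()/m.sum() for c,m in views)
    q=np.array(p0,float)[:4 if freez else 3]
    best=None
    for d in(.012,.004):
        sx=np.vstack([q]+[q+np.eye(len(q))[i]*[d,d,10*d,d/2][i] for i in range(len(q))])
        o=minimize(cost,q,method='Nelder-Mead',options=dict(initial_simplex=sx,xatol=1e-4,fatol=1e-4,maxiter=160));q=o.x
    return q,o.fun
E
python3 - <<'E'
from h import *
B={'plate':([367,227,393,276],[222,279,277,304]),'module':([278,163,306,208],[274,203,323,226]),'jig':([157,185,222,268],[210,143,280,181])}
yaw={'plate':-.15,'module':-.25,'jig':.25}
T=np.load('pics/top0.npy');Sd=np.load('pics/side0.npy');ct,cs=get_calibration('top'),get_calibration('side')
out=[]
for k in B:
    mt,ms=mask(T,k,B[k][0]),mask(Sd,k,B[k][1]);bt=B[k][0]
    c=onz(ct,((bt[0]+bt[2])/2,(bt[1]+bt[3])/2),.01)
    for n,v in(('both',[(ct,mt),(cs,ms)]),('top',[(ct,mt)]),('side',[(cs,ms)])):
        q,f=fit(v,k,[c[0],c[1],yaw[k],0],n=='both');print(k,n,np.round(q,4),round(f,3),int(mt.sum()),int(ms.sum()))
        if n=='both':
            for I,cc in((T,ct),(Sd,cs)):
                e=(render(cc,MOD[k],q,mt.shape)>.5).astype(np.uint8);cn,_=cv2.findContours(e,0,1);cv2.drawContours(I,cn,-1,(255,0,255),1)
a=cv2.resize(T[100:290,150:410],None,fx=2.2,fy=2.2,interpolation=0);b=cv2.resize(Sd[130:310,200:340],None,fx=2.2,fy=2.2,interpolation=0)
h=max(a.shape[0],b.shape[0]);o=np.zeros((h,a.shape[1]+b.shape[1],3),np.uint8);o[:a.shape[0],:a.shape[1]]=a;o[:b.shape[0],a.shape[1]:]=b
print(o.shape);save(o[:, :],'fit0')
E
```

```text
plate both [ 0.4381 -0.3081 -0.1215  0.0038] 0.238 901 950
plate top [ 0.438  -0.3091 -0.1193] 0.049 901 950
plate side [ 0.4398 -0.3007 -0.1218] 0.163 901 950
module both [ 0.6197 -0.0633 -0.2914  0.002 ] 0.299 778 670
module top [ 0.618  -0.0631 -0.3062] 0.12 778 670
module side [ 0.6194 -0.0586 -0.2891] 0.163 778 670
jig both [0.4991 0.2232 0.3068 0.001 ] 0.086 3302 1582
jig top [0.4988 0.2231 0.3072] 0.021 3302 1582
jig side [0.4995 0.2263 0.3043] 0.057 3302 1582
(418, 880, 3)
```

```bash
cat >> h.py <<'E'
def tgt(x,y,z,yaw,flip=0):
    """yaw = direction of piece's long axis; jaw axis at yaw+90deg (+180 if flip)"""
    a=yaw+np.pi/2+flip*np.pi; Z=np.array([np.cos(a),np.sin(a),0]);Y=np.array([0,0,-1.]);X=np.cross(Y,Z)
    s=r.get_state();R0=R.from_quat(s['eef_rot']);p0=s['tool_pos']
    sh=R0.inv().apply(np.array([x,y,z])-p0);rv=(R0.inv()*R.from_matrix(np.c_[X,Y,Z])).as_rotvec()/np.pi
    print('row',np.round(sh,4).tolist(),np.round(rv,4).tolist(),'n>=',round(max(np.linalg.norm(sh)/.0417,np.linalg.norm(rv)*180/7.16),1))
def axes():
    s=r.get_state();print('tool axes cols\n',np.round(R.from_quat(s['eef_rot']).as_matrix(),3),s['tool_pos'].round(4),s['contact_force'].round(1),round(s['opening'],3),round(s['clock'],2))
E
python3 -c "
from h import *
axes()
for f in(0,1): tgt(.46,.2,.27,.307,f); tgt(.438,-.308,.15,-.12,f)"
```

```text
tool axes cols
 [[ 0.959 -0.     0.285]
 [-0.285 -0.     0.959]
 [-0.    -1.    -0.   ]] [0.178  0.5991 0.2387] [ 0.3 -0.7  0.3] 1.0 0.45
row [0.384, -0.0313, -0.3022] [0.0, -0.1897, -0.0] n>= 11.7
row [0.5077, 0.0888, -0.7954] [0.0, -0.0538, -0.0] n>= 22.7
row [0.384, -0.0313, -0.3022] [0.0, 0.8103, 0.0] n>= 20.4
row [0.5077, 0.0888, -0.7954] [0.0, 0.9462, 0.0001] n>= 23.8
```

View pics/fit0.png

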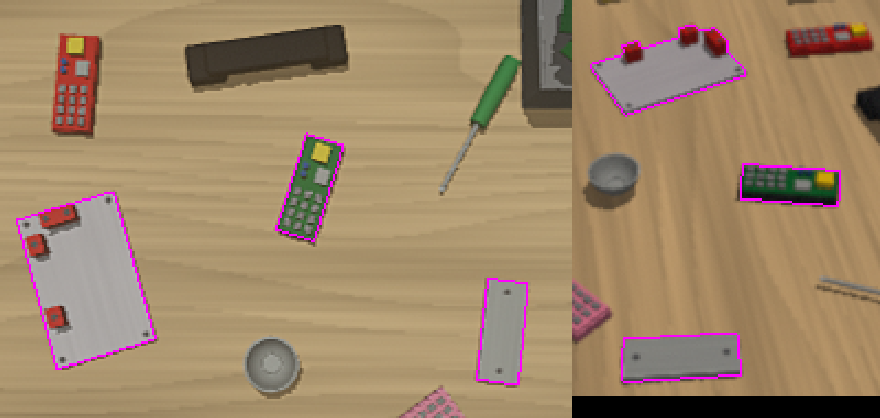

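The fitted outlines match the jig, module and plate in both views. The top view is on the left and the side view on the right. Next I'll go above the jig for a close look.

```bash
python3 -m handwheel '[[[0.384,-0.031,-0.302,0,-0.19,0],[0.384,-0.031,-0.302,0,-0.19,0],[0.384,-0.031,-0.302,0,-0.19,0],[0.384,-0.031,-0.302,0,-0.19,0],[0.384,-0.031,-0.302,0,-0.19,0],[0.384,-0.031,-0.302,0,-0.19,0],[0.384,-0.031,-0.302,0,-0.19,0],[0.384,-0.031,-0.302,0,-0.19,0],[0.384,-0.031,-0.302,0,-0.19,0],[0.384,-0.031,-0.302,0,-0.19,0],[0.384,-0.031,-0.302,0,-0.19,0],[0.384,-0.031,-0.302,0,-0.19,0]]]' 1
python3 -m handwheel '[[[0,0,0,0,0,0],[0,0,0,0,0,0],[0,0,0,0,0,0]]]'
python3 - <<'E'
from h import *
axes();cal=get_calibration('wrist');im=snapshot('wrist');np.save('pics/w1.npy',im)
m=mask(im,'jig',[0,0,560,420]);print(m.sum())
q,f=fit([(cal,m)],'jig',[.499,.223,.307,0],False);print(q.round(4),f)
I=im.copy();e=(render(cal,MOD['jig'],np.r_[q,0],m.shape)>.5).astype(np.uint8);cn,_=cv2.findContours(e,0,1);cv2.drawContours(I,cn,-1,(255,0,255),1);save(I,'w1')
tgt(.438,-.308,.15,-.12)
E
```

```text
clock: 1.45
tool_pos: [0.4621, 0.1965, 0.27]
eef_rot: [0.699, 0.108, -0.107, -0.698]
contact_force: [1.0, -0.7, 1.2]
opening: 1.003
clock: 1.7
tool_pos: [0.4596, 0.2011, 0.2698]
eef_rot: [-0.698, -0.109, 0.109, 0.699]
contact_force: [-0.9, 0.9, 0.3]
opening: 0.998
tool axes cols
 [[ 0.953 -0.    -0.304]
 [ 0.304  0.001  0.953]
 [ 0.    -1.     0.001]] [0.4596 0.2011 0.2698] [-0.9  0.9  0.3] 0.998 1.7
12540.0
[0.501  0.2226 0.3026] 0.014443780295550823
row [-0.176, 0.1193, -0.4791] [-0.0004, 0.1371, -0.0001] n>= 12.6
```

View pics/w1.png

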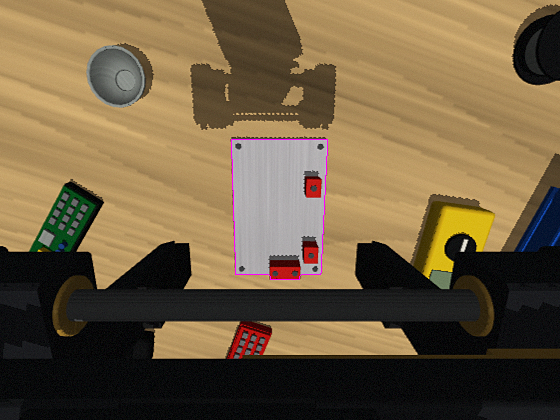

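The jig fit from the wrist camera (0.501, 0.2226, 0.303) agrees with the top view. The jig shows at columns 233-325, rows 138-278, clear of the fingers. Next is the plate, viewed from 50 mm beyond it.

```bash
python3 -c "
from h import *
tgt(.49,-.31,.2,-.12)"
```

```text
row [-0.1271, 0.0692, -0.4968] [-0.0004, 0.1371, -0.0001] n>= 12.4
```

```bash
python3 -m handwheel '[[[-0.127,0.069,-0.497,0,0.137,0],[-0.127,0.069,-0.497,0,0.137,0],[-0.127,0.069,-0.497,0,0.137,0],[-0.127,0.069,-0.497,0,0.137,0],[-0.127,0.069,-0.497,0,0.137,0],[-0.127,0.069,-0.497,0,0.137,0],[-0.127,0.069,-0.497,0,0.137,0],[-0.127,0.069,-0.497,0,0.137,0],[-0.127,0.069,-0.497,0,0.137,0],[-0.127,0.069,-0.497,0,0.137,0],[-0.127,0.069,-0.497,0,0.137,0],[-0.127,0.069,-0.497,0,0.137,0]]]' >/dev/null
python3 -m handwheel '[[[-0.01,0,-0.03,0,0,0],[0,0,0,0,0,0],[0,0,0,0,0,0]]]'
python3 - <<'E'
from h import *
axes();cal=get_calibration('wrist');im=snapshot('wrist');np.save('pics/w2.npy',im)
uv=proj(cal,(.438,-.3085,.012));print(uv)
m=mask(im,'plate',[uv[0]-70,uv[1]-110,uv[0]+70,min(uv[1]+110,230)],0);print(m.sum())
q,f=fit([(cal,m)],'plate',[.438,-.3085,-.12,0],False);print(q.round(4),f)
q4,f=fit([(cal,m)],'plate',np.r_[q,0],True);print(q4.round(4),f)
I=im.copy();e=(render(cal,MOD['plate'],np.r_[q,0],m.shape)>.5).astype(np.uint8);cn,_=cv2.findContours(e,0,1);cv2.drawContours(I,cn,-1,(255,0,255),1);save(I,'w2')
tgt(q[0],q[1],.003,q[2])
E
```

```text
clock: 3.0
tool_pos: [0.4907, -0.291, 0.2028]
eef_rot: [-0.704, 0.042, -0.043, 0.707]
contact_force: [1.7, 2.9, 0.3]
opening: 0.998
tool axes cols
 [[ 0.993  0.002  0.12 ]
 [-0.12   0.004  0.993]
 [ 0.002 -1.     0.004]] [ 0.4907 -0.291   0.2028] [1.7 2.9 0.3] 0.998 3.0
[250.46937606 143.82028635]
2321.0
[ 0.5092 -0.3167 -0.1212] 1.0969948768615723
[ 0.5164 -0.3371 -0.6384 -0.2823] 0.47156399488449097
row [0.0209, 0.2, -0.0245] [-0.0011, 0.0013, 0.0005] n>= 4.9
```

View pics/w2.png

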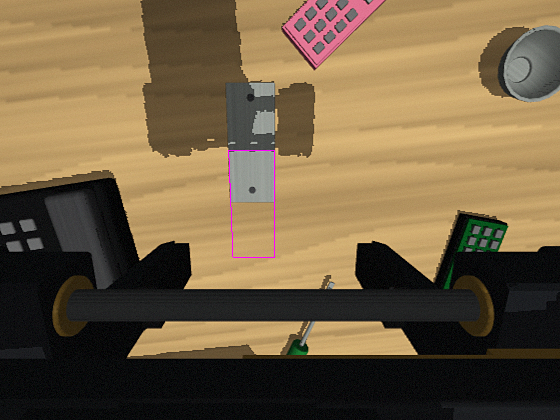

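The gripper's shadow covers the upper half of the plate (columns 227-275, rows 82-202), so the mask only caught the lit half. I'll redo it with a lower brightness limit.

```bash
sed -i 's/grey=(Sa<50)&(V>90)/grey=(Sa<60)\&(V>45)/' h.py
python3 - <<'E'
from h import *
cal=get_calibration('wrist');im=np.load('pics/w2.npy')
m=mask(im,'plate',[200,60,310,225],0);print(m.sum())
q,f=fit([(cal,m)],'plate',[.438,-.3085,-.12,0],False);print(q.round(4),f)
q4,f=fit([(cal,m)],'plate',np.r_[q,0],True);print(q4.round(4),f)
tgt(q[0],q[1],.04,q[2]);tgt(q[0],q[1],.002,q[2])
E
```

```text
5549.0
[ 0.4396 -0.3082 -0.1183] 0.02473418600857258
[ 0.4396 -0.3083 -0.1179 -0.0038] 0.012389619834721088
row [-0.0491, 0.1629, -0.024] [-0.0011, 0.0004, 0.0005] n>= 4.1
row [-0.0492, 0.2009, -0.0242] [-0.0011, 0.0004, 0.0005] n>= 5.0
```

```bash
python3 -m handwheel '[[[-0.049,0.163,-0.024,0,0,0],[-0.049,0.163,-0.024,0,0,0],[-0.049,0.163,-0.024,0,0,0],[-0.049,0.163,-0.024,0,0,0],[-0.049,0.163,-0.024,0,0,0],[-0.049,0.163,-0.024,0,0,0],[-0.049,0.163,-0.024,0,0,0]]]'
python3 -c "
from h import *
axes();tgt(.4396,-.3083,.002,-.118)"
```

```text
clock: 3.63
tool_pos: [0.4396, -0.3113, 0.0413]
eef_rot: [-0.706, 0.041, -0.043, 0.706]
contact_force: [0.9, -0.9, 1.0]
opening: 1.0
tool axes cols
 [[ 0.993  0.003  0.119]
 [-0.119 -0.     0.993]
 [ 0.003 -1.     0.   ]] [ 0.4396 -0.3113  0.0413] [ 0.9 -0.9  1. ] 1.0 3.63
row [-0.0005, 0.0393, 0.0029] [-0.0001, -0.0005, 0.0009] n>= 0.9
```

```bash
python3 -m handwheel '[[[0,0.02,0.002,0,0,0],[0,0.034,0.003,0,0,0],[0,0.039,0.003,0,0,0],[0,0.039,0.003,0,0,0],[0,0.039,0.003,0,0,0]]]'
python3 -m handwheel '[[[0,0,0,0,0,0],[0,0,0,0,0,0],[0,0,0,0,0,0],[0,0,0,0,0,0],[0,0,0,0,0,0],[0,0,0,0,0,0],[0,0,0,0,0,0],[0,0,0,0,0,0],[0,0,0,0,0,0]]]' -1 45
python3 -m handwheel '[[[0,-0.03,0,0,0,0],[0,-0.06,0,0,0,0],[0,-0.09,0,0,0,0],[0,-0.12,0,0,0,0],[0,-0.12,0,0,0,0]]]'
python3 -c "
from h import *
axes()
J=np.array([.5003,.2228]);y=.304;M=R.from_euler('z',y).as_matrix()[:2,:2]
print('corner',J+M@[.075,.035],'home',J+M@[.01,.009],'pre',J+M@[.003,.003])
p=J+M@[.002,.002];tgt(p[0],p[1],.1,y)"
```

```text
clock: 4.05
tool_pos: [0.4393, -0.3095, 0.0027]
eef_rot: [0.706, -0.042, 0.044, -0.705]
contact_force: [0.2, 0.3, 0.5]
opening: 1.0
clock: 4.8
tool_pos: [0.4377, -0.309, 0.0011]
eef_rot: [-0.706, 0.043, -0.043, 0.706]
contact_force: [0.9, 0.9, 4.0]
opening: 0.584
clock: 5.22
tool_pos: [0.4396, -0.3109, 0.1252]
eef_rot: [0.707, -0.041, 0.046, -0.705]
contact_force: [0.5, -0.6, -3.0]
opening: 0.586
tool axes cols
 [[ 0.992  0.006  0.123]
 [-0.123 -0.004  0.992]
 [ 0.007 -1.    -0.003]] [ 0.4396 -0.3109  0.1252] [ 0.5 -0.6 -3. ] 0.586 5.22
corner [0.56138414 0.27864558] home [0.50714742 0.23438071] pre [0.50226442 0.22656046]
row [-0.0045, 0.0235, 0.5399] [0.0014, -0.136, 0.0019] n>= 13.0
```

```bash
python3 -m handwheel '[[[-0.005,0.024,0.54,0,-0.136,0],[-0.005,0.024,0.54,0,-0.136,0],[-0.005,0.024,0.54,0,-0.136,0],[-0.005,0.024,0.54,0,-0.136,0],[-0.005,0.024,0.54,0,-0.136,0],[-0.005,0.024,0.54,0,-0.136,0],[-0.005,0.024,0.54,0,-0.136,0],[-0.005,0.024,0.54,0,-0.136,0],[-0.005,0.024,0.54,0,-0.136,0],[-0.005,0.024,0.54,0,-0.136,0],[-0.005,0.024,0.54,0,-0.136,0],[-0.005,0.024,0.54,0,-0.136,0]]]' >/dev/null
python3 -m handwheel '[[[0,0,0,0,0,0],[0,0,0,0,0,0],[0,0,0,0,0,0],[0,0,0,0,0,0]]]'
python3 - <<'E'
from h import *
axes();cal=get_calibration('wrist');im=snapshot('wrist');save(im,'w3')
J=np.array([.5003,.2228]);y=.304;M=R.from_euler('z',y).as_matrix()[:2,:2]
p=J+M@[.002,.002];tgt(p[0],p[1],.03,y);tgt(p[0],p[1],.01,y)
E
```

```text
clock: 6.55
tool_pos: [0.4932, 0.1846, 0.0979]
eef_rot: [0.7, 0.106, -0.108, -0.698]
contact_force: [0.2, -0.7, -5.0]
opening: 0.584
tool axes cols
 [[ 0.955 -0.002 -0.298]
 [ 0.298 -0.003  0.955]
 [-0.003 -1.    -0.002]] [0.4932 0.1846 0.0979] [ 0.2 -0.7 -5. ] 0.584 6.55
row [0.02, 0.0681, 0.0366] [0.0005, -0.0005, -0.0007] n>= 1.9
row [0.0201, 0.0881, 0.0366] [0.0005, -0.0005, -0.0007] n>= 2.3
```

View pics/w3.png

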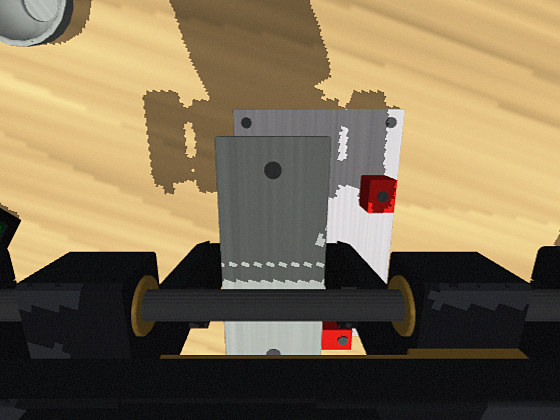

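The plate is held level, square to the jig and short of the stops (red block at column 378, row 195). Now I'll shift across and then lower it, about 8 mm short of both stops.

```bash
python3 -m handwheel '[[[0.02,0.02,0.036,0,0,0],[0.02,0.04,0.036,0,0,0],[0.02,0.06,0.036,0,0,0],[0.02,0.075,0.036,0,0,0],[0.02,0.082,0.036,0,0,0],[0.02,0.086,0.036,0,0,0],[0.02,0.088,0.036,0,0,0],[0.02,0.088,0.036,0,0,0]]]'
python3 - <<'E'
from h import *
axes()
J=np.array([.5003,.2228]);y=.304;M=R.from_euler('z',y).as_matrix()[:2,:2]
p=J+M@[.01,.009];tgt(p[0],p[1],.0095,y)
E
```

```text
clock: 7.27
tool_pos: [0.5026, 0.2269, 0.0111]
eef_rot: [-0.699, -0.107, 0.107, 0.699]
contact_force: [0.0, 0.3, -4.7]
opening: 0.582
tool axes cols
 [[ 0.954  0.001 -0.299]
 [ 0.299  0.     0.954]
 [ 0.001 -1.     0.   ]] [0.5026 0.2269 0.0111] [ 0.   0.3 -4.7] 0.582 7.27
row [0.0066, 0.0017, 0.0058] [-0.0, -0.0, 0.0002] n>= 0.2
```

```bash
python3 -m handwheel '[[[0.002,0.001,0.002,0,0,0],[0.004,0.001,0.003,0,0,0],[0.006,0.001,0.004,0,0,0],[0.007,0.001,0.004,0,0,0],[0.007,0.001,0.004,0,0,0]]]'
python3 -m handwheel '[[[0.001,0,0.001,0,0,0],[0.002,0,0.002,0,0,0],[0.002,0,0.002,0,0,0],[0.002,0,0.002,0,0,0]]]'
python3 -c "
from h import *
axes();s=r.get_state();Ro=R.from_quat(s['eef_rot']);print('tool F',Ro.inv().apply(s['contact_force']).round(1),s['moment'].round(2))
d=np.array(s['tool_pos'][:2])-[.5003,.2228];print('jig',(R.from_euler('z',-.304).as_matrix()[:2,:2]@d).round(4))"
```

```text
clock: 7.68
tool_pos: [0.5062, 0.2327, 0.0099]
eef_rot: [0.699, 0.106, -0.108, -0.699]
contact_force: [-4.9, -1.7, -2.9]
opening: 0.581
clock: 8.02
tool_pos: [0.5061, 0.2332, 0.0095]
eef_rot: [0.7, 0.105, -0.109, -0.698]
contact_force: [-6.8, -3.8, -1.3]
opening: 0.585
tool axes cols
 [[ 0.954 -0.006 -0.299]
 [ 0.299 -0.005  0.954]
 [-0.007 -1.    -0.003]] [0.5061 0.2332 0.0095] [-6.8 -3.8 -1.3] 0.585 8.02
tool F [-7.6  1.3 -1.5] [-0.84  1.33 -0.11]
jig [0.0087 0.0082]
```

```bash
cat > st.py <<'E'
from h import *
s=r.get_state();Ro=R.from_quat(s['eef_rot']);print('tool F',Ro.inv().apply(s['contact_force']).round(1),'M',Ro.inv().apply(s['moment']).round(2),'z',s['tool_pos'][2].round(4),'op',round(s['opening']*88,1))
d=np.array(s['tool_pos'][:2])-[.5003,.2228];print('jig xy',(R.from_euler('z',-.304).as_matrix()[:2,:2]@d).round(4),'yaw',round(float(np.arctan2(*Ro.as_matrix()[[1,0],0])),4),round(s['clock'],2))
E
python3 -m handwheel '[[[0,0,0.001,0,0,0],[0,0,0.002,0,0,0],[0,0,0.002,0,0,0],[0,0,0.002,0,0,0]]]'>/dev/null; python3 st.py
python3 -m handwheel '[[[0,0,0.001,0,0,0],[0.001,0,0.002,0,0,0],[0.001,0,0.002,0,0,0],[0.001,0,0.002,0,0,0]]]'>/dev/null;python3 st.py
```

```text
tool F [-7.4  3.1 -3.3] M [-0.6   0.11  1.33] z 0.0093 op 51.0
jig xy [0.0086 0.0092] yaw 0.3034 8.35
tool F [-8.9  0.3 -6.3] M [-1.19 -0.    1.64] z 0.0094 op 51.3
jig xy [0.0087 0.0092] yaw 0.3026 8.68
```

```bash
python3 -m handwheel '[[[0.001,0.001,0.001,0,0,0],[0.002,0.001,0.003,0,0,0],[0.003,0.001,0.004,0,0,0],[0.003,0.001,0.004,0,0,0]]]'>/dev/null; python3 st.py
python3 -c "
from h import *
im=snapshot('wrist');np.save('pics/w4.npy',im);save(im,'w4');axes()"
```

```text
tool F [-15.8 -14.2 -12.8] M [-2.14 -0.1   2.96] z 0.0093 op 51.6
jig xy [0.0087 0.0092] yaw 0.3007 9.02
tool axes cols
 [[ 0.955 -0.01  -0.296]
 [ 0.296 -0.017  0.955]
 [-0.015 -1.    -0.013]] [0.5058 0.2342 0.0093] [-11.3 -16.5  15.2] 0.585 9.07
```

View pics/w4.png

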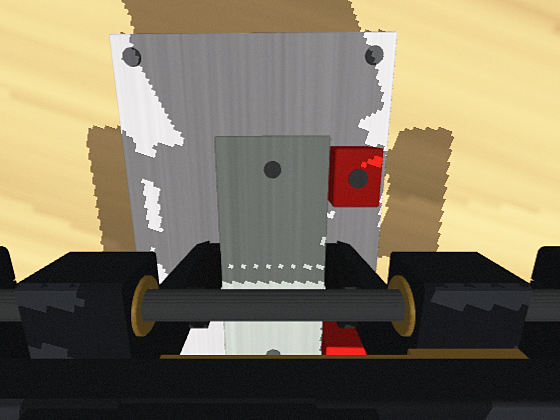

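The plate lies flat and touches the side block (right edge on the red block at column 330). About 15 N reacts on each stop, and x and y have both stalled. I'll ease the push, open and rise.

```bash
python3 -m handwheel '[[[-0.002,-0.001,-0.003,0,0,0],[-0.003,-0.001,-0.004,0,0,0],[-0.003,-0.001,-0.004,0,0,0]]]'>/dev/null; python3 st.py
python3 -m handwheel '[[[0,0,0,0,0,0],[0,0,0,0,0,0],[0,0,0,0,0,0],[0,0,0,0,0,0],[0,0,0,0,0,0],[0,0,0,0,0,0]]]' 0.95 >/dev/null; python3 st.py
python3 -m handwheel '[[[0,-0.02,0,0,0,0],[0,-0.05,0,0,0,0],[0,-0.09,0,0,0,0],[0,-0.12,0,0,0,0],[0,-0.15,0,0,0,0],[0.02,-0.19,0,0,0,0],[0.06,-0.19,0,0,0,0],[0.06,-0.19,0,0,0,0],[0.06,-0.19,0,0,0,0]]]' 1 >/dev/null; python3 st.py
python3 - <<'E'
from h import *
cal=get_calibration('wrist');im=snapshot('wrist');np.save('pics/w5.npy',im);save(im,'w5')
# overlay expected home plate and jig
J=(.5003,.2228,.304);I=im.copy()
M=R.from_euler('z',J[2]).as_matrix()[:2,:2];h=np.array(J[:2])+M@[.01,.009]
e=(render(cal,MOD['plate'],(h[0],h[1],J[2],.008),im.shape[:2])>.5).astype(np.uint8);cn,_=cv2.findContours(e,0,1);cv2.drawContours(I,cn,-1,(255,0,255),1)
save(np.hstack([cv2.resize(im[60:300,150:400],None,fx=1.6,fy=1.6,interpolation=0),cv2.resize(I[60:300,150:400],None,fx=1.6,fy=1.6,interpolation=0)]),'w5c')
E
```

```text
tool F [-8.1  0.9 -6.2] M [-1.21 -0.02  1.62] z 0.0095 op 51.3
jig xy [0.0087 0.0092] yaw 0.3024 9.32
tool F [-0.1 -0.1 -0.7] M [ 0.02  0.01 -0.03] z 0.0101 op 86.0
jig xy [0.0139 0.0144] yaw 0.3054 9.82
tool F [-1.3  0.9  0.2] M [0.03 0.03 0.11] z 0.2005 op 88.5
jig xy [0.0754 0.0138] yaw 0.3035 10.57
```

View pics/w5c.png

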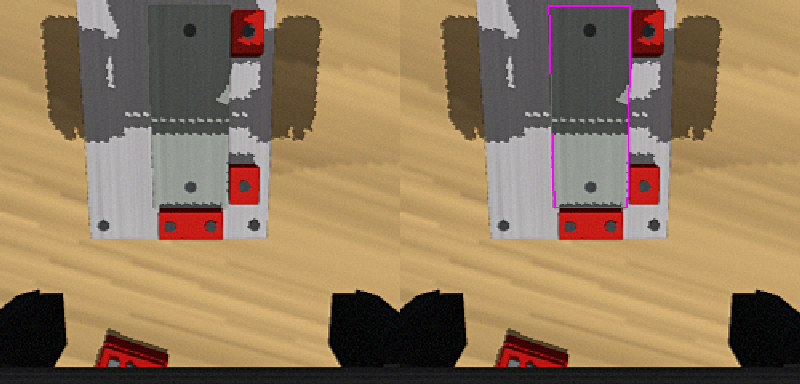

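The plate is home: its outline coincides with the predicted home pose and touches the end stop and both side blocks. On to the module.

```bash
python3 -c "
from h import *
tgt(.667,-.078,.2,-.295)"
```

```text
row [-0.0043, -0.0005, -0.3507] [0.0, 0.1909, -0.0001] n>= 8.4
```

```bash
python3 -m handwheel '[[[-0.004,0,-0.35,0,0.191,0],[-0.004,0,-0.35,0,0.191,0],[-0.004,0,-0.35,0,0.191,0],[-0.004,0,-0.35,0,0.191,0],[-0.004,0,-0.35,0,0.191,0],[-0.004,0,-0.35,0,0.191,0],[-0.004,0,-0.35,0,0.191,0],[-0.004,0,-0.35,0,0.191,0],[-0.004,0,-0.35,0,0.191,0],[-0.004,0,-0.35,0,0.191,0],[-0.004,0,-0.35,0,0.191,0],[-0.004,0,-0.35,0,0.191,0]]]'>/dev/null
python3 - <<'E'
from h import *
axes();cal=get_calibration('wrist');im=snapshot('wrist');np.save('pics/w6.npy',im)
uv=proj(cal,(.6185,-.063,.018));print(uv)
m=mask(im,'module',[uv[0]-45,uv[1]-80,uv[0]+45,min(uv[1]+80,238)],0);print(m.sum())
q,f=fit([(cal,m)],'module',[.6185,-.063,-.295,0],False);print(q.round(4),f)
q4,f=fit([(cal,m)],'module',np.r_[q,0],True);print(q4.round(4),f)
I=im.copy();I[m>0]=I[m>0]//2+[127,0,0];e=(render(cal,MOD['module'],np.r_[q,0],m.shape)>.5).astype(np.uint8);cn,_=cv2.findContours(e,0,1);cv2.drawContours(I,cn,-1,(255,0,255),1);save(np.hstack([cv2.resize(x[40:280,150:400],None,fx=1.6,fy=1.6,interpolation=0)for x in(im,I)]),'w6')
E
```

```text
tool axes cols
 [[ 0.958 -0.002  0.288]
 [-0.288  0.002  0.958]
 [-0.003 -1.     0.002]] [ 0.6661 -0.0742  0.1991] [ 0.2 -0.4 -0.3] 0.997 11.62
[269.47663436 146.47294923]
5483.0
[ 0.6204 -0.0634 -0.3151] 0.09178369492292404
[ 0.62   -0.063  -0.3046 -0.0111] 0.04116131737828255
```

View pics/w6.png

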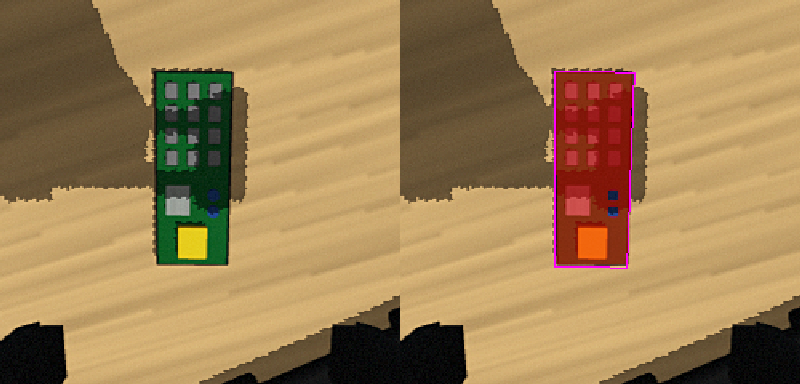

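The module is fitted at (0.620, -0.063), yaw about -0.303, with the yellow transformer at its +x end. I'll grip 4 mm above its underside so the tips stay clear of the plate later.

```bash
python3 -c "
from h import *
tgt(.62,-.063,.045,-.303)"
```

```text
row [-0.0471, 0.1545, -0.0033] [-0.0006, 0.0037, -0.0007] n>= 3.9
```

```bash
python3 -m handwheel '[[[-0.047,0.154,-0.003,0,0.004,0],[-0.047,0.154,-0.003,0,0.004,0],[-0.047,0.154,-0.003,0,0.004,0],[-0.047,0.154,-0.003,0,0.004,0],[-0.047,0.154,-0.003,0,0.004,0],[-0.047,0.154,-0.003,0,0.004,0],[-0.047,0.154,-0.003,0,0.004,0]]]'
python3 -c "
from h import *
axes();tgt(.62,-.063,.004,-.303)"
```

```text
clock: 12.25
tool_pos: [0.6236, -0.0651, 0.0478]
eef_rot: [-0.698, 0.106, -0.109, 0.699]
contact_force: [0.1, -0.9, 0.7]
opening: 0.998
tool axes cols
 [[ 0.953  0.004  0.301]
 [-0.301  0.     0.954]
 [ 0.004 -1.     0.002]] [ 0.6236 -0.0651  0.0478] [ 0.1 -0.9  0.7] 0.998 12.25
row [-0.0043, 0.0438, 0.0009] [-0.0005, -0.001, 0.0011] n>= 1.1
```

```bash
python3 -m handwheel '[[[-0.003,0.02,0.001,0,0,0],[-0.004,0.035,0.001,0,0,0],[-0.004,0.043,0.001,0,0,0],[-0.004,0.043,0.001,0,0,0],[-0.004,0.043,0.001,0,0,0]]]'; python3 -m handwheel '[[[0,0,0,0,0,0],[0,0,0,0,0,0],[0,0,0,0,0,0],[0,0,0,0,0,0],[0,0,0,0,0,0],[0,0,0,0,0,0],[0,0,0,0,0,0],[0,0,0,0,0,0],[0,0,0,0,0,0]]]' -1 40; python3 -m handwheel '[[[0,-0.03,0,0,0,0],[0,-0.06,0,0,0,0],[0,-0.09,0,0,0,0],[0,-0.12,0,0,0,0],[0,-0.12,0,0,0,0]]]'
python3 -c "
from h import *
axes()
J=np.array([.5003,.2228]);y=.304;M=R.from_euler('z',y).as_matrix()[:2,:2];p=J+M@[.002,.002];tgt(p[0],p[1],.12,y)"
```

```text
clock: 12.67
tool_pos: [0.6196, -0.0642, 0.0044]
eef_rot: [-0.699, 0.107, -0.109, 0.699]
contact_force: [0.4, 0.6, 1.2]
opening: 0.997
clock: 13.42
tool_pos: [0.6181, -0.0639, 0.003]
eef_rot: [-0.699, 0.108, -0.108, 0.699]
contact_force: [0.9, 0.7, 3.0]
opening: 0.582
clock: 13.83
tool_pos: [0.6212, -0.0646, 0.1281]
eef_rot: [-0.698, 0.105, -0.112, 0.699]
contact_force: [0.7, -0.5, -0.6]
opening: 0.582
tool axes cols
 [[ 0.953  0.009  0.303]
 [-0.303 -0.001  0.953]
 [ 0.009 -1.     0.002]] [ 0.6212 -0.0646  0.1281] [ 0.7 -0.5 -0.6] 0.582 13.83
row [-0.202, 0.0069, 0.2399] [0.0002, -0.1949, 0.003] n>= 7.5
```

```bash
python3 -m handwheel '[[[-0.202,0.006,0.24,0,-0.195,0],[-0.202,0.006,0.24,0,-0.195,0],[-0.202,0.006,0.24,0,-0.195,0],[-0.202,0.006,0.24,0,-0.195,0],[-0.202,0.006,0.24,0,-0.195,0],[-0.202,0.006,0.24,0,-0.195,0],[-0.202,0.006,0.24,0,-0.195,0],[-0.202,0.006,0.24,0,-0.195,0],[-0.202,0.006,0.24,0,-0.195,0],[-0.202,0.006,0.24,0,-0.195,0],[-0.202,0.006,0.24,0,-0.195,0],[-0.202,0.006,0.24,0,-0.195,0]]]' >/dev/null; python3 st.py
python3 - <<'E'
from h import *
axes();im=snapshot('wrist');save(im,'w7')
J=np.array([.5003,.2228]);y=.304;M=R.from_euler('z',y).as_matrix()[:2,:2];p=J+M@[.003,.003];tgt(p[0],p[1],.026,y)
E
```

```text
tool F [ 0.1  2.3 -1.1] M [0.01 0.02 0.03] z 0.1163 op 51.8
jig xy [-0.0015  0.0011] yaw 0.3021 14.83
tool axes cols
 [[ 0.955 -0.    -0.298]
 [ 0.298 -0.002  0.955]
 [-0.001 -1.    -0.002]] [0.4985 0.2234 0.1163] [ 0.4 -1.  -2.3] 0.588 14.83
row [0.0044, 0.0905, 0.0019] [0.0005, -0.0007, -0.0002] n>= 2.2
```

View pics/w7.png

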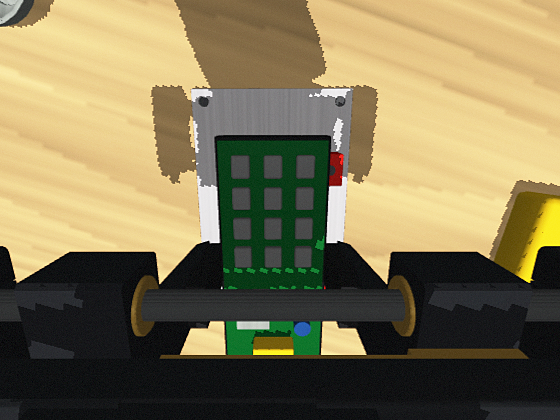

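The module is held square above the jig. I'll lower it short of the corner, just above the plate.

```bash
python3 -m handwheel '[[[0.004,0.02,0.002,0,0,0],[0.004,0.04,0.002,0,0,0],[0.004,0.06,0.002,0,0,0],[0.004,0.075,0.002,0,0,0],[0.004,0.085,0.002,0,0,0],[0.004,0.09,0.002,0,0,0],[0.004,0.09,0.002,0,0,0],[0.004,0.09,0.002,0,0,0]]]' >/dev/null;python3 st.py;  python3 -m handwheel '[[[0.002,0.001,0.001,0,0,0],[0.003,0.001,0.002,0,0,0],[0.005,0.001,0.003,0,0,0],[0.006,0.001,0.004,0,0,0],[0.006,0.001,0.004,0,0,0],[0.006,0.001,0.004,0,0,0]]]' >/dev/null;python3 st.py
```

```text
tool F [-0.6  1.3 -0.1] M [ 0.02 -0.02 -0.02] z 0.0272 op 51.4
jig xy [0.0031 0.0051] yaw 0.3043 15.55
tool F [-0.3  2.2 -1.4] M [-0.17  0.06  0.01] z 0.026 op 51.6
jig xy [0.0089 0.0092] yaw 0.3046 16.05
```

```bash
python3 -m handwheel '[[[0,0.001,0,0,0,0],[0,0.002,0,0,0,0],[0,0.002,0,0,0,0],[0,0.002,0,0,0,0]]]' >/dev/null;python3 st.py;  python3 -m handwheel '[[[0.001,0.001,0,0,0,0],[0.002,0.001,0,0,0,0],[0.002,0.001,0,0,0,0],[0.002,0.001,0,0,0,0]]]' >/dev/null;python3 st.py
```

```text
tool F [ 0.5  1.5 -2. ] M [-0.3   0.07 -0.05] z 0.0237 op 51.2
jig xy [0.0088 0.0092] yaw 0.3046 16.38
tool F [-4.  -6.4 -2.7] M [-0.22  0.13  0.91] z 0.023 op 51.3
jig xy [0.0089 0.0091] yaw 0.3048 16.72
```

```bash
python3 -m handwheel '[[[0.001,0,0.001,0,0,0],[0.002,0,0.002,0,0,0],[0.003,0,0.004,0,0,0],[0.003,0,0.004,0,0,0],[0.003,0,0.004,0,0,0]]]' >/dev/null;python3 st.py; python3 -c "
from h import *
axes()"
```

```text
tool F [-10.3 -12.2  -8.5] M [-1.26 -0.04  1.84] z 0.0231 op 51.3
jig xy [0.0089 0.0093] yaw 0.3031 17.13
tool axes cols
 [[ 0.954 -0.007 -0.299]
 [ 0.298 -0.009  0.954]
 [-0.009 -1.    -0.007]] [0.5061 0.2343 0.0231] [ -7.2 -11.   12.4] 0.583 17.13
```

The module pushes on both stops (about 10 N and 8.5 N) and rests on the plate. The push has tipped the tool about 0.5°, so I'll take that out and check.

```bash
python3 -m handwheel '[[[0.001,-0.001,0.001,0.001,0,-0.002],[0.001,-0.001,0.002,0.002,0,-0.003],[0.001,-0.001,0.002,0.003,0,-0.004],[0.001,-0.001,0.002,0.003,0,-0.004]]]' >/dev/null;python3 st.py; python3 -c "
from h import *
axes()"
```

```text
tool F [ -7.9  -5.  -10.1] M [-1.99 -0.    1.74] z 0.023 op 51.4
jig xy [0.009  0.0093] yaw 0.3022 17.47
tool axes cols
 [[ 0.955  0.001 -0.298]
 [ 0.298  0.     0.955]
 [ 0.001 -1.     0.   ]] [0.5061 0.2344 0.023 ] [ -4.5 -12.    5. ] 0.585 17.47
```

```bash
python3 -m handwheel '[[[0.001,0,0,0,0,0],[0.002,0,0,0,0,0],[0.002,0,0,0,0,-0.001],[0.002,0,0,0,0,-0.001],[0.002,0,0,0,0,-0.001],[0.002,0,0,0,0,-0.001]]]' >/dev/null;python3 st.py
python3 - <<'E'
from h import *
axes();w=snapshot('wrist');s=snapshot('side');t=snapshot('top');cs=get_calibration('side');ct=get_calibration('top')
J=np.array([.5003,.2228]);y=.304;h=J+R.from_euler('z',y).as_matrix()[:2,:2]@[.01,.009]
def z(im,cal):
    u=proj(cal,(h[0],h[1],.02)).astype(int);return cv2.resize(im[u[1]-45:u[1]+45,u[0]-55:u[0]+55],(396,324),interpolation=cv2.INTER_CUBIC)
bottom=np.hstack([z(s,cs),z(t,ct)]);top=cv2.resize(w[100:380,100:460],(360,280))
o=np.zeros((604,792,3),np.uint8);o[:280,:360]=top;o[280:]=bottom;save(o[:600],'fin')
E
```

```text
tool F [-12.2  -8.4  -9.3] M [-1.88 -0.02  2.42] z 0.023 op 51.2
jig xy [0.009  0.0093] yaw 0.3025 17.97
tool axes cols
 [[ 0.955  0.    -0.298]
 [ 0.298 -0.001  0.955]
 [ 0.    -1.    -0.001]] [0.5061 0.2344 0.023 ] [ -8.9 -12.5   8.4] 0.582 17.97
```

View pics/fin.png

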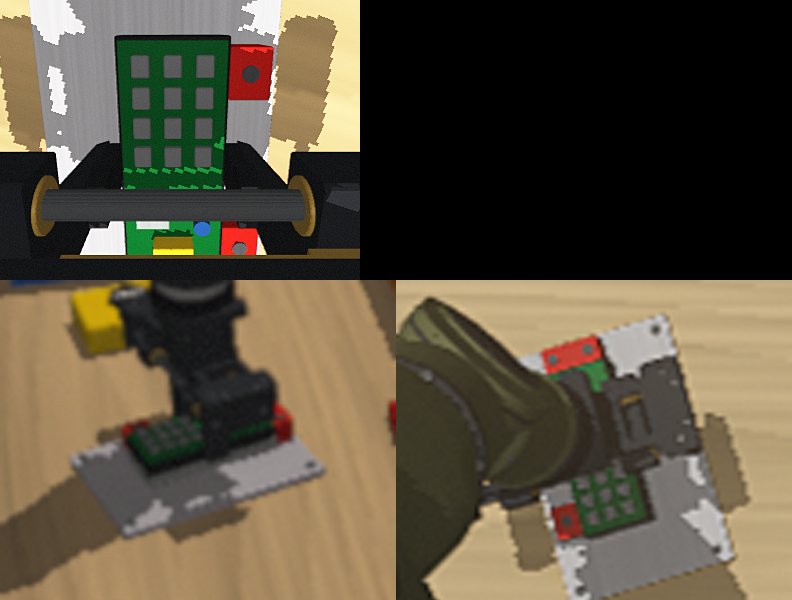

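```bash
python3 -m handwheel '[[[0,0,0,0,0,0],[0,0,0,0,0,0],[0,0,0,0,0,0]]]'>/dev/null; python3 st.py; python3 -c "
from h import *
print(job.finish_job())"; python3 st.py
```

```text
tool F [-12.   -8.9 -10.6] M [-1.9  -0.02  2.49] z 0.023 op 51.8
jig xy [0.009  0.0093] yaw 0.3025 18.37
the job is handed in; nothing more can be done
None
the job is handed in; nothing more can be done
```

I laid the steel plate in the corner and pushed it home against both stops. I then set the green module flat on it, pressed it into the corner, and handed the job in at about 18.4 s with the gripper still holding it. The hand-in gives no verdict, so what follows is from my own checks.

- **Plate:** It stalled against both stops at about 15 N each. After release, its outline in the wrist view matched the predicted home position.
- **Module forces:** It was pushing with about 12 N on the end stop, 9 N on the side stop and 10 N down. These readings held steady over the last 0.4 s.
- **Module position:** The tool was level to within about 0.001 rad. Its height of 23 mm fits the module resting on the plate, with the fingertips about 3 mm above the plate. The last pictures show the module square and touching the end stop and the side blocks.
- **Correction:** The push first tipped the tool by about 0.5°. I levelled it before the final press.
- **Not confirmed:** The module and arm hid the plate in the last pictures, so I did not see it again after the module went on. No plate edge stuck out from under the module in the wrist view.

I did not touch the other things on the bench, including the pink and red look-alikes.

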